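Seat a vial in the suction nest and hold the pump plunger drawn

TASK

Stand the teal-capped vial upright and fully down in the blue round nest of the hold-down stand and let go of it. Then take the pump plunger by its black knob and draw it slowly straight up out of the barrel, without wrenching it sideways, until its whole green band shows above the barrel's rim; the red band further down must never come into view. Finish while still holding the plunger steady there, since it drops back if released; leave the purple-capped vials standing where they are.

Things in the scene. Friction and masses are not known exactly. Their poses are not given: they have to be found in the camera images.
- teal_vial: small glass vial with a teal cap, loose, 22 mm diameter, 47 mm tall, about 15 g; glass body of 21.6 mm diameter up to 39 mm, the narrower cap (16 mm) above. Origin at the centre of its underside, z up. Starts upright on the worktop to the left of the stand; two otherwise like vials with purple caps stand near it.
- purple_vial_a: bystander vial with a purple cap, same size as the teal one, loose; origin at the centre of its underside.
- purple_vial_b: second bystander vial with a purple cap, the same.
- stand: vacuum hold-down stand, fixed to the worktop: white base plate 80 mm (its x) by 190 mm (its y) by 10 mm thick, carrying a blue round nest at its y = +60 mm and an upright metal pump barrel at its y = -60 mm, joined by a low pipe (top 23 mm up). Origin at the centre of the plate's underside, z up; position and yaw differ from run to run.
- nest_floor (a point): centre of the floor of the nest pocket, 10 mm above the worktop. The pocket is round, 24.2 mm diameter, 10 mm deep, upright, open upward; the blue ring round it has 38 mm outer diameter and its rim is 20 mm above the worktop. Axes as the stand's.
- bore_mouth (a point): centre of the open upper end of the pump barrel, at its rim, 102 mm above the worktop. Bore upright, 18 mm diameter, 80 mm deep; barrel 36 mm outer diameter, 40 mm at its dark rim. Axes as the stand's.
- plunger: loose pump plunger, about 0.15 kg: steel rod, 16 mm diameter, round black knob on top. Origin at the centre of the rod's foot, z towards the knob. From the foot: red band 18 to 30 mm, green band 50 to 62 mm, knob 94 to 120 mm. It starts on the bore floor, the mouth at 80 mm along it: green is wholly out at 30 mm of lift, red begins to show at 50 mm. Let go, it drops back.
- green_lower_edge (a point): point on the plunger's axis at the lower edge of the green band (50 mm from the foot); 30 mm below the bore's mouth at the start.
- knob_center (a point): centre of the plunger's black knob (28 mm diameter, 26 mm tall), 27 mm above the bore's mouth at the start; 14 mm of bare rod lie between the rim and the knob's underside then.

How it is judged:
By the outcome, as a careful person would: the job done as asked, in the order asked, and still so for the second after the job is handed in, while the arm keeps its last pose, push and grip.
It also fails if it takes over 50 s, if anything falls off the work surface, if the arm or the gripper's body presses on something with over 40 N, if the wrist force passes 120 N, or if a joint passes its speed limit or range.

ROBOT

A 6-joint arm with a two-finger parallel gripper is mounted at the origin on a cart in front of the work surface, level with it; the furniture and walls round the work are solid. World frame = base frame: x ahead of the robot, y to its left, z up, the work surface at z = 0. Lengths are in m, angles in rad, forces in N, time in s.
With the tool pointing down it reaches from about 0.35 to 0.85 m from the base axis. Payload 8.1 kg.
Tool frame: the origin (TCP) lies midway between the tips of the shut fingers; the grasp point (between the pads) lies 19 mm behind it; z points along the fingers, y is the line along which they close (so a half turn about z gives the same grasp; the last joint's range is limited). The gripper opens to 93 mm and grips with 3 to 60 N. Pads are 15 mm wide; open, the fingers measure 128 mm over their backs; the gripper's body (75 mm by 188 mm) begins 65 mm behind the grasp point.
Start: joints at [1.075, 0.13, 1.488, -0, 1.523, -0.085], TCP at [0.24, 0.55, 0.219] pointing down, gripper open.
Joint ranges: [-2.96, 2.96], [-0.89, 2.26], [0.02, 2.5], [-1.34, 4.48], [0, 2.73], [-2.66, 2.66]. Speed limits (rad/s): [2.39, 2.39, 2.79, 3.14, 3.14, 3.14].

INTERFACE

Orientations are given as a rotation vector (axis times angle).
In Python, from plant import robot, cams gives the robot as it stands. The module is installed in compiled form; this text tells all that it offers.
- The arm moves only by the tool play_rows, never from a script. Its arguments are lists of equal length, an entry for each row: "slide": the shift along the tool's x, y, z scaled (see below), a list of three; "twist": the turn, a rotation vector about the tool's x, y, z scaled (see below), a list of three. A call has exactly 8 rows; each row shifts and turns the commanded pose from where the row before left it, along the tool's axes as they then stand; what a row does not reach is not made up. The controller multiplies each number of a shift by 25 cm and each number of a turn by 60 degrees. A row lasts 1/10 s, in which the tool goes at most 50 mm and 8.59 degrees, less where a joint would pass 70% of its speed; a pose out of reach is approached as far as the arm can. A call with a number of a shift or a turn outside -1 to 1 is refused whole. A call with a gripper value outside its range is refused whole. "fingers" is the closure, from -1 (fully open) to 1 (shut), set as the call begins (left out, the last holds). The fingers move at their own pace and stop on an object; "force" is the grip in N (left out, the last holds). Time passes only in rows, so rows that do not move let the fingers close, or fill a call up. It gives the time, the measured TCP pose, the force, the opening and the grip force at its end, in the units of the state.
- robot.read_state(): the state, without advancing time (a new reading comes with each control period).
- cams.read_camera(name): name is "side" or "top" or "wrist"; returns (picture, depth): 420x560x3 uint8, red, green, blue; 420x560 float32, m along the optical axis (not along the pixel's ray), 0 where there is no reading.
- cams.get_calibration(name): a dict with "fx", "fy", "cx", "cy" (pixels), "world_from_camera" (4x4, takes a point from camera to world coordinates). Camera axes: x right, y down, z forward; pixel columns grow to the right and rows downward; lengths in m; the calibration is good to about 2 mm. The wrist camera is an equidistant fisheye: a pixel r from the principal point sees the ray r / f radians off the axis. A picture is of the moment at which its call begins: read the wrist's pose just before it. get_calibration takes no time and is no camera call; for the wrist camera it gives the pose at the moment of the call.
- robot.close_job(): hands the job in; it is judged then, once.
The state is a dict: "t": time; "q": joint angles; "dq": joint speeds; "joint_torque": joint torques, N m; "tool_pos": TCP position; "orientation": TCP orientation; "force": force on the tool from outside, world axes, zero at the start; "wrist_torque": the same for the moment, N m; "opening": finger opening in m; "gripper_force": force on a finger pad.
Only numpy, scipy, OpenCV 4.12 (cv2) and the standard library are available. Lean on these libraries where they do the work, as an engineer would, in place of code of your own. Each camera call takes 0.05 s, during which the arm holds its last target. There are 200 camera calls.

## Working session

There is one attempt and no reset: what is moved stays moved. The work goes in short steps, Python scripts to look and compute and a tool call to move; the robot and the scene stay as the last step left them, time stands still between calls to the robot, and variables do not carry over. Pictures are saved under pics/ and viewed, at most 10 in all, crops included, and the job is handed in when it is done.

Besides the shell and the picture viewer there is one more tool, called as name(argument=value, ...) on one line, values as JSON. play_rows: Moves the arm, as the interface text tells. Shifts and turns lie within -1 to 1; 1 stands for 25 cm of shift or 60 degrees of turn. Its arguments: {"type":"object","properties":{"slide":{"type":"array"},"twist":{"type":"array"},"fingers":{"type":"number"},"force":{"type":"number"}},"required":["slide","twist"]}

```bash
mkdir -p pics; cat > h.py <<'E'
import numpy as np, cv2
from plant import robot, cams
def world(name,d,K=None):
    K=K or cams.get_calibration(name)
    v,u=np.mgrid[0:420,0:560]
    P=np.stack([(u-K['cx'])/K['fx']*d,(v-K['cy'])/K['fy']*d,d],-1)
    T=np.array(K['world_from_camera']); return P@T[:3,:3].T+T[:3,3]
E
python3 - <<'E'
from h import *
s=robot.read_state();print(s)
for n in ('top','side'):
    im,d=cams.read_camera(n);np.savez(n+'0.npz',im=im,d=d);cv2.imwrite(f'pics/{n}0.png',im[:,:,::-1]);
    K=cams.get_calibration(n);print(n,np.round(K['world_from_camera'],3).tolist(),K['fx'])
E
```

```text
{'t': 0.0, 'q': array([ 1.07458133e+00,  1.31145782e-01,  1.48925375e+00,  2.04691358e-05,
        1.52301460e+00, -8.54118538e-02]), 'dq': array([-0.00019018, -0.00084322, -0.0005611 ,  0.00042688,  0.00057602,
       -0.00022925]), 'joint_torque': array([-6.96524094e-04, -5.59853983e+01, -4.91751766e+01,  7.67730642e-02,
        3.54604411e-02, -2.06770815e-04]), 'tool_pos': array([0.2393169 , 0.54959163, 0.21761067]), 'orientation': array([-6.40650972e-01, -3.07502178e+00,  2.73135371e-03]), 'force': array([ 0.01533271, -0.13778922,  0.18278163]), 'wrist_torque': array([ 6.74881582e-02, -3.48551569e-05, -3.28629293e-02]), 'gripper_force': 0.0, 'opening': 0.09310252436791061}
top [[-0.023, -0.988, 0.155, 0.403], [-0.999, 0.029, 0.038, 0.072], [-0.043, -0.154, -0.987, 1.009], [0.0, 0.0, 0.0, 1.0]] 470.06019594593545
side [[-0.974, -0.099, 0.202, 0.369], [-0.224, 0.488, -0.843, 0.804], [-0.015, -0.867, -0.498, 0.546], [0.0, 0.0, 0.0, 1.0]] 419.8348088311599
```

View pics/top0.png

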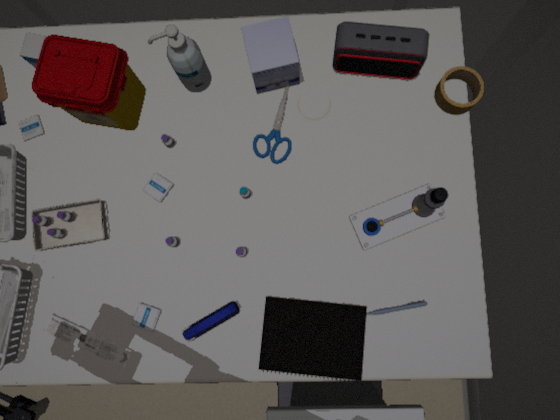

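View pics/side0.png

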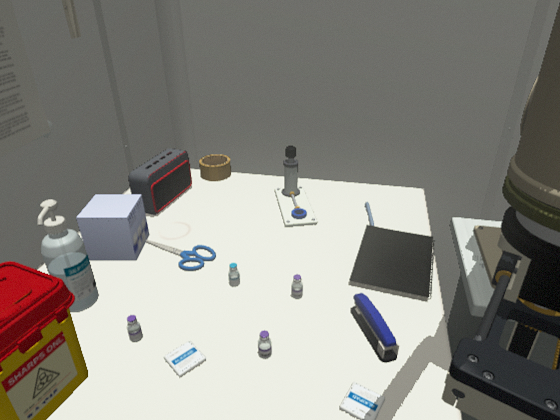

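The top view shows the teal cap at (244,192) and purple caps at (241,251), (172,241) and (168,140). The nest is at (372,226) and the knob at (437,196). The side view agrees with this.

```bash
python3 - <<'E'
from h import *
z=np.load('top0.npz');im,d=z['im'],z['d'];W=world('top',d)
hsv=cv2.cvtColor(im,cv2.COLOR_RGB2HSV)
def rep(n,m,box):
    b=np.zeros(d.shape,bool);b[box[1]:box[3],box[0]:box[2]]=1
    p=W[m&b&(d>0)];
    if len(p): print(n,len(p),'med',np.median(p,0).round(4),'mid',((p.min(0)+p.max(0))/2).round(4),'ext',np.ptp(p,axis=0).round(3))
Z=W[...,2]
print('table z',np.median(Z[140:180,330:400]))
for n,b in dict(teal=(230,178,260,208),pur1=(228,238,255,262),pur2=(160,230,185,252),pur3=(158,128,180,150)).items():
    rep(n,(Z>.042)&(Z<.055),b); rep(n+' body',(Z>.02)&(Z<.055),b)
rep('ring',(hsv[...,0]>95)&(hsv[...,0]<125)&(hsv[...,1]>150)&(Z>.015),(355,210,392,245))
rep('knob',(Z>.132),(400,170,470,225))
rep('rim',(Z>.095)&(Z<.106),(400,170,470,225))
# plate
b=np.zeros(d.shape,np.uint8);b[175:255,340:455]=1
m=((abs(Z-.010)<.003)&(b>0))
p=W[m];r=cv2.minAreaRect((p[:,:2]*1000).astype(np.float32));print('plate',r,len(p),np.median(p[:,2]))
E
```

```text
table z -0.00013738732741663817
teal 41 med [0.5982 0.1951 0.0468] mid [0.5984 0.1944 0.0469] ext [0.014 0.014 0.009]
teal body 88 med [0.5953 0.1929 0.0395] mid [0.597  0.1942 0.0361] ext [0.019 0.019 0.031]
pur1 44 med [0.4719 0.2027 0.0463] mid [0.472  0.2039 0.0459] ext [0.013 0.014 0.007]
pur1 body 90 med [0.4701 0.2012 0.0404] mid [0.4714 0.2032 0.0348] ext [0.021 0.02  0.029]
pur2 43 med [0.4963 0.35   0.0463] mid [0.4965 0.3502 0.0472] ext [0.013 0.013 0.01 ]
pur2 body 99 med [0.4962 0.3467 0.0373] mid [0.4971 0.3492 0.0362] ext [0.02  0.019 0.032]
pur3 42 med [0.7184 0.363  0.0463] mid [0.719  0.3634 0.0462] ext [0.014 0.015 0.007]
pur3 body 99 med [0.7159 0.3607 0.0357] mid [0.719  0.3643 0.0354] ext [0.02  0.022 0.029]
ring 120 med [ 0.5149 -0.0689  0.0195] mid [ 0.517  -0.0709  0.0204] ext [0.034 0.034 0.01 ]
knob 187 med [ 0.559  -0.1828  0.1413] mid [ 0.5595 -0.1835  0.139 ] ext [0.026 0.026 0.014]
rim 170 med [ 0.5529 -0.1756  0.1019] mid [ 0.5594 -0.1832  0.1006] ext [0.038 0.037 0.01 ]
plate ((534.2333984375, -130.22021484375), (89.52416229248047, 189.56398010253906), 20.558635711669922) 2225 0.009930886393275995
```

```bash
cat >> h.py <<'E'
from scipy.spatial.transform import Rotation as R
def go(x,y,z,yaw=20.7,n=8):
    s=robot.read_state();r=R.from_rotvec(s['orientation']);c=np.radians(yaw)
    yv=np.array([np.cos(c),np.sin(c),0]);zv=np.array([0,0,-1.]);G=R.from_matrix(np.stack([np.cross(yv,zv),yv,zv],1))
    D=np.array([x,y,z])-s['tool_pos'];tw=(r.inv()*G).as_rotvec()
    print('t',round(s['t'],2),'D',D.round(4),'| slide/row',(r.inv().apply(D)/.25/n).round(4),'target-frame',(G.inv().apply(D)/.25/n).round(4),'| twist/row',(tw/np.radians(60)/n).round(4),'deg',np.degrees(tw).round(2),'F',s['force'].round(1),'open',round(s['opening'],4))
E
python3 -c "
from h import *
go(.598,.194,.12)"
```

```text
t 0.1 D [ 0.3586 -0.3556 -0.0977] | slide/row [-0.2354 -0.0913  0.049 ] target-frame [-0.2297  0.1049  0.0488] | twist/row [-0.0002  0.0001  0.0953] deg [-9.000e-02  3.000e-02  4.576e+01] F [-0.4 -0.6 -0.4] open 0.0929
```

play_rows(slide=[[0,0,0],[0,0,0],[0,0,0],[0,0,0],[0,0,0],[0,0,0],[0,0,0],[0,0,0]], twist=[[0,0,0.127],[0,0,0.127],[0,0,0.127],[0,0,0.127],[0,0,0.127],[0,0,0.127],[0,0,0],[0,0,0]], fingers=-1)

```text
t: 0.9
tool_pos: [0.2395, 0.5499, 0.2182]
orientation: [1.78, 2.588, -0.001]
force: [0.2, 0.0, 0.0]
opening: 0.0931
gripper_force: 0.0
```

```bash
python3 -c "
from h import *
go(.598,.194,.12,n=14)"
```

```text
t 0.9 D [ 0.3585 -0.3559 -0.0982] | slide/row [-0.1316  0.0593  0.0281] target-frame [-0.1313  0.0599  0.0281] | twist/row [-0.      0.      0.0003] deg [-0.03  0.03  0.27] F [0.2 0.  0. ] open 0.0931
```

play_rows(slide=[[-0.132,0.06,0],[-0.132,0.06,0],[-0.132,0.06,0],[-0.132,0.06,0],[-0.132,0.06,0],[-0.132,0.06,0],[-0.132,0.06,0],[-0.132,0.06,0]], twist=[[0,0,0.004],[0,0,0],[0,0,0],[0,0,0],[0,0,0],[0,0,0],[0,0,0],[0,0,0]])

```text
t: 1.7
tool_pos: [0.4454, 0.3438, 0.2186]
orientation: [1.786, 2.585, 0.0]
force: [-0.5, 0.7, 0.5]
opening: 0.0928
gripper_force: 0.0
```

play_rows(slide=[[-0.13,0.06,0.06],[-0.13,0.06,0.06],[-0.13,0.06,0.06],[-0.13,0.06,0.06],[-0.13,0.06,0.06],[-0.13,0.06,0.06],[0,0,0],[0,0,0]], twist=[[0,0,0],[0,0,0],[0,0,0],[0,0,0],[0,0,0],[0,0,0],[0,0,0],[0,0,0]])

```text
t: 2.5
tool_pos: [0.5969, 0.1932, 0.1278]
orientation: [-1.789, -2.581, 0.002]
force: [-0.2, 0.9, 0.4]
opening: 0.0933
gripper_force: 0.0
```

```bash
python3 - <<'E'
from h import *
go(.598,.194,.014)
K=cams.get_calibration('wrist');im,d=cams.read_camera('wrist')
cv2.imwrite('pics/w1.png',im[:,:,::-1]);print(np.round(K['world_from_camera'],3).tolist(),K['fx'],K['cx'],K['cy'])
def pix(P):
    T=np.array(K['world_from_camera']);c=T[:3,:3].T@(np.array(P)-T[:3,3]);th=np.arctan2(np.hypot(c[0],c[1]),c[2]);h=c[:2]/np.hypot(c[0],c[1])
    return np.array([K['cx'],K['cy']])+K['fx']*th*h
print('cap expected',pix([.598,.194,.047]))
E
```

```text
t 2.5 D [ 0.0011  0.0008 -0.1138] | slide/row [0.0001 0.0008 0.0569] target-frame [0.0002 0.0007 0.0569] | twist/row [-0.0002 -0.0001 -0.0003] deg [-0.1  -0.03 -0.16] F [-0.2  0.9  0.4] open 0.0933
[[0.936, 0.337, 0.099, 0.57], [0.351, -0.897, -0.267, 0.268], [-0.002, 0.285, -0.959, 0.294], [0.0, 0.0, 0.0, 1.0]] 325.19226210127806 277.0841401061535 209.36055453554226
cap expected [278.33873858 215.96164736]
```

View pics/w1.png

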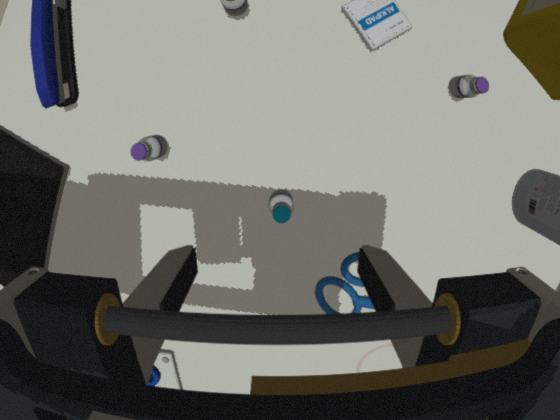

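The wrist view shows the teal cap at about (282,213), against an expected (278,216). I'll measure it more finely.

```bash
cat >> h.py <<'E'
def wray(u,v,K,z):
    x=np.array([u-K['cx'],v-K['cy']]);r=np.hypot(*x);th=r/K['fx'];T=np.array(K['world_from_camera'])
    c=T[:3,:3]@np.r_[np.sin(th)*x/r,np.cos(th)];return T[:3,3]+c*(z-T[2,3])/c[2]
E
python3 - <<'E'
from h import *
K=cams.get_calibration('wrist')
im=cv2.imread('pics/w1.png');hsv=cv2.cvtColor(im,cv2.COLOR_BGR2HSV)
m=(hsv[...,0]>80)&(hsv[...,0]<100)&(hsv[...,1]>120);m[:190]=0;m[240:]=0;m[:,:260]=0;m[:,310:]=0
n,l,st,ce=cv2.connectedComponentsWithStats(m.astype(np.uint8));i=1+st[1:,4].argmax();print(ce[i],st[i]);print(wray(*ce[i],K,.044))
# fingertips midpoint from TCP
E
```

```text
[281.1441048  213.79475983] [273 206  17  17 229]
[0.59998754 0.19632268 0.044     ]
```

play_rows(slide=[[0.004,0.01,0.06],[0,0,0.07],[0,0,0.07],[0,0,0.07],[0,0,0.07],[0,0,0.07],[0,0,0.045],[0,0,0]], twist=[[0,0,0],[0,0,0],[0,0,0],[0,0,0],[0,0,0],[0,0,0],[0,0,0],[0,0,0]])

```text
t: 3.35
tool_pos: [0.5974, 0.1953, 0.0122]
orientation: [-1.789, -2.579, 0.005]
force: [-0.0, 0.3, -0.8]
opening: 0.0932
gripper_force: 0.0
```

play_rows(slide=[[0,0,0],[0,0,0],[0,0,0],[0,0,0],[0,0,0],[0,0,0],[0,0,0],[0,0,0]], twist=[[0,0,0],[0,0,0],[0,0,0],[0,0,0],[0,0,0],[0,0,0],[0,0,0],[0,0,0]], fingers=1, force=10)

```text
t: 4.15
tool_pos: [0.5991, 0.1956, 0.0149]
orientation: [-1.791, -2.581, 0.0]
force: [-0.5, 0.1, 0.9]
opening: 0.0336
gripper_force: 0.0
```

play_rows(slide=[[0,0,0],[0,0,0],[0,0,0],[0,0,0],[0,0,0],[0,0,0],[0,0,0],[0,0,0]], twist=[[0,0,0],[0,0,0],[0,0,0],[0,0,0],[0,0,0],[0,0,0],[0,0,0],[0,0,0]])

```text
t: 4.95
tool_pos: [0.5991, 0.1956, 0.0149]
orientation: [-1.791, -2.581, 0.0]
force: [0.7, 0.5, -0.0]
opening: 0.0212
gripper_force: 10.0
```

play_rows(slide=[[0,0,-0.05],[0,0,-0.1],[0,0,-0.1],[0,0,-0.1],[0,0,-0.05],[0,0,0],[0,0,0],[0,0,0]], twist=[[0,0,0],[0,0,0],[0,0,0],[0,0,0],[0,0,0],[0,0,0],[0,0,0],[0,0,0]])

```text
t: 5.75
tool_pos: [0.598, 0.1953, 0.113]
orientation: [-1.79, -2.58, 0.003]
force: [0.4, -0.3, -1.5]
opening: 0.0213
gripper_force: 10.0
```

```bash
python3 -c "
from h import *
go(.517,-.071,.11,n=8)"
```

```text
t 5.75 D [-0.081  -0.2663 -0.003 ] | slide/row [-0.1105 -0.0846  0.0017] target-frame [-0.1103 -0.085   0.0015] | twist/row [-0.0003 -0.     -0.0004] deg [-0.16 -0.02 -0.2 ] F [ 0.4 -0.3 -1.5] open 0.0213
```

play_rows(slide=[[-0.06,-0.04,0],[-0.12,-0.1,0],[-0.13,-0.1,0],[-0.14,-0.1,0],[-0.14,-0.11,0],[-0.13,-0.1,0],[-0.11,-0.09,0],[-0.05,-0.04,0]], twist=[[0,0,0],[0,0,0],[0,0,0],[0,0,0],[0,0,0],[0,0,0],[0,0,0],[0,0,0]])

```text
t: 6.55
tool_pos: [0.5147, -0.0732, 0.1137]
orientation: [-1.793, -2.578, 0.003]
force: [0.2, -0.0, -0.4]
opening: 0.0215
gripper_force: 10.0
```

play_rows(slide=[[0,0,0.06],[0,0,0.06],[0,0,0.04],[0,0,0],[0,0,0],[0,0,0],[0,0,0],[0,0,0]], twist=[[0,0,0],[0,0,0],[0,0,0],[0,0,0],[0,0,0],[0,0,0],[0,0,0],[0,0,0]])

```text
t: 7.35
tool_pos: [0.5175, -0.0699, 0.0755]
orientation: [1.79, 2.581, 0.001]
force: [-0.9, 0.7, -0.6]
opening: 0.0211
gripper_force: 10.0
```

```bash
python3 - <<'E'
from h import *
go(.517,-.071,.024,n=8)
import pickle
Ks={}
for n in ('wrist','side','top'):
    Ks[n]=cams.get_calibration(n);im,d=cams.read_camera(n);cv2.imwrite(f'pics/{n}2.png',im[:,:,::-1]);np.savez(n+'2.npz',im=im,d=d)
pickle.dump(Ks,open('K2.pkl','wb'))
w=cv2.imread('pics/wrist2.png')[150:330,160:400];w=cv2.resize(w,None,fx=2,fy=2,interpolation=cv2.INTER_CUBIC)
s=cv2.imread('pics/side2.png')[130:240,250:350];s=cv2.resize(s,None,fx=3,fy=3,interpolation=cv2.INTER_CUBIC)
c=np.zeros((360,790,3),np.uint8);c[:,:480]=w;c[:330,485:785]=s;cv2.imwrite('pics/c2.png',c)
E
```

```text
t 7.35 D [-0.0005 -0.0011 -0.0515] | slide/row [-0.0004 -0.0005  0.0258] target-frame [-0.0004 -0.0004  0.0258] | twist/row [ 0.0001  0.0001 -0.0004] deg [ 0.05  0.03 -0.18] F [-0.9  0.7 -0.6] open 0.0211
```

View pics/c2.png

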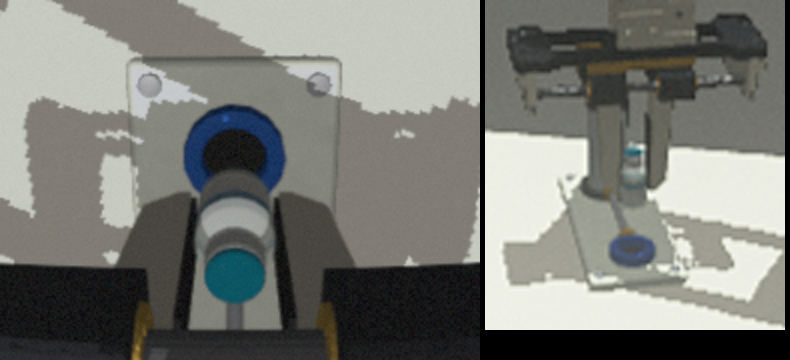

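The vial hangs upright in the grip just over the ring, with the ring centre near crop (235,153) and the cap at (235,275). I'll compare the vial and ring axes in the same camera.

```bash
python3 - <<'E'
from h import *
import pickle
Ks=pickle.load(open('K2.pkl','rb'));K=Ks['wrist']
im=cv2.imread('pics/wrist2.png');hsv=cv2.cvtColor(im,cv2.COLOR_BGR2HSV);H,S,V=cv2.split(hsv)
def comp(m,x0,y0,x1,y1):
    b=np.zeros(m.shape,np.uint8);b[y0:y1,x0:x1]=m[y0:y1,x0:x1];n,l,st,ce=cv2.connectedComponentsWithStats(b);i=1+st[1:,4].argmax();print(st[i],ce[i]);return l==i
def circ(pts,z):   # fit circle in world plane
    w=np.array([wray(*p,K,z)[:2] for p in pts]);A=np.c_[2*w,np.ones(len(w))]
    for _ in range(4):
        c=np.linalg.lstsq(A,(w**2).sum(1),rcond=None)[0];r=np.sqrt(c[2]+c[0]**2+c[1]**2);e=abs(np.hypot(*(w-c[:2]).T)-r);k=e<max(2*np.median(e),.0004);w,A=w[k],A[k]
    print('c',c[:2].round(4),'r',r.round(4),'n',len(w))
m=comp((H>105)&(H<125)&(S>150)&(V>40),230,190,330,250)
cn=cv2.findContours(m.astype(np.uint8),cv2.RETR_EXTERNAL,cv2.CHAIN_APPROX_NONE)[0][0][:,0]
# outer upper part only (above centre row)
y0=cn[:,1].min();circ([p for p in cn if p[1]<y0+22],.018)
# pocket hole dark: contour inside, top half
t=comp((H>80)&(H<100)&(S>120),240,255,310,320)
ct=cv2.findContours(t.astype(np.uint8),cv2.RETR_EXTERNAL,cv2.CHAIN_APPROX_NONE)[0][0][:,0]
circ(ct,.108)
# top camera ring & cap are partly hidden; side camera: ring and cap by colour
S2=np.load('side2.npz');W=world('side',S2['d'],Ks['side']);h=cv2.cvtColor(S2['im'],cv2.COLOR_RGB2HSV)
for n,q in (('ring',(h[...,0]>105)&(h[...,0]<125)&(h[...,1]>150)&(W[...,2]>.012)),('cap',(h[...,0]>80)&(h[...,0]<100)&(h[...,1]>110))):
    b=np.zeros(q.shape,bool);b[170:230,280:325]=1;p=W[q&b];print(n,len(p),((p.max(0)+p.min(0))/2).round(4),np.ptp(p,axis=0).round(4))
print(robot.read_state()['tool_pos'])
E
```

```text
[253 203  49  42 894] [276.70022371 220.92281879]
c [ 0.5176 -0.0695] r 0.0168 n 44
[263 275  29  27 625] [276.9952 287.552 ]
c [ 0.5176 -0.0689] r 0.007 n 74Traceback (most recent call last):
  File "<stdin>", line 23, in <module>
    return umr_maximum(a, axis, None, out, keepdims, initial, where)
ValueError: zero-size array to reduction operation maximum which has no identity
```

play_rows(slide=[[-0.003,0,0.02],[0,0,0.04],[0,0,0.04],[0,0,0.03],[0,0,0.01],[0,0,0.008],[0,0,0],[0,0,0]], twist=[[0,0,-0.003],[0,0,0],[0,0,0],[0,0,0],[0,0,0],[0,0,0],[0,0,0],[0,0,0]])

```text
t: 8.3
tool_pos: [0.5175, -0.0708, 0.0382]
orientation: [1.786, 2.584, 0.0]
force: [-0.1, 0.1, -0.3]
opening: 0.0214
gripper_force: 10.0
```

play_rows(slide=[[0,0,0.004],[0,0,0.004],[0,0,0.004],[0,0,0.004],[0,0,0.004],[0,0,0],[0,0,0],[0,0,0]], twist=[[0,0,0],[0,0,0],[0,0,0],[0,0,0],[0,0,0],[0,0,0],[0,0,0],[0,0,0]])

```text
t: 9.1
tool_pos: [0.5173, -0.0708, 0.0329]
orientation: [1.786, 2.584, -0.0]
force: [1.0, -0.9, -1.1]
opening: 0.0214
gripper_force: 10.0
```

play_rows(slide=[[0,0,0.004],[0,0,0.004],[0,0,0.004],[0,0,0.004],[0,0,0.004],[0,0,0],[0,0,0],[0,0,0]], twist=[[0,0,0],[0,0,0],[0,0,0],[0,0,0],[0,0,0],[0,0,0],[0,0,0],[0,0,0]])

```text
t: 9.9
tool_pos: [0.5173, -0.0707, 0.0279]
orientation: [1.786, 2.584, -0.0]
force: [1.9, -2.7, -0.9]
opening: 0.0212
gripper_force: 10.0
```

```bash
python3 - <<'E'
from h import *
go(.517,-.071,.025,n=1)
im,d=cams.read_camera('wrist');K=cams.get_calibration('wrist');print(K['world_from_camera'][2][3])
w=cv2.resize(im[170:330,180:380,::-1],None,fx=3,fy=3,interpolation=cv2.INTER_CUBIC);cv2.imwrite('pics/c3.png',w)
E
```

```text
t 9.9 D [-0.0003 -0.0003 -0.0029] | slide/row [-0.0005 -0.0016  0.0114] target-frame [-0.0005 -0.0016  0.0114] | twist/row [ 0.0001  0.0002 -0.0003] deg [ 0.01  0.01 -0.02] F [ 1.9 -2.7 -0.9] open 0.0212
0.19439290230207226
```

View pics/c3.png

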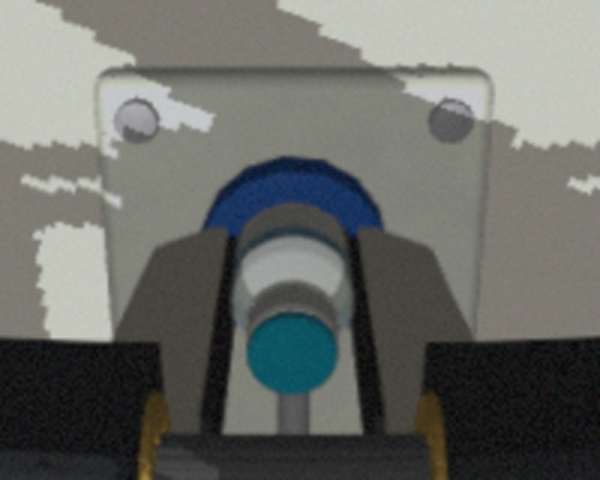

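The vial is in the pocket with a small side load pointing toward -tool x, so I'll ease that way and lower further.

play_rows(slide=[[-0.003,0,0.003],[0,0,0.003],[0,0,0.003],[0,0,0.003],[0,0,0],[0,0,0],[0,0,0],[0,0,0]], twist=[[0,0,0],[0,0,0],[0,0,0],[0,0,0],[0,0,0],[0,0,0],[0,0,0],[0,0,0]])

```text
t: 10.75
tool_pos: [0.5173, -0.0712, 0.0248]
orientation: [-1.786, -2.584, 0.0]
force: [-0.6, 0.4, 1.0]
opening: 0.0214
gripper_force: 10.0
```

play_rows(slide=[[0,0,0],[0,0,0],[0,0,0],[0,0,0],[0,0,0],[0,0,0],[0,0,0],[0,0,0]], twist=[[0,0,0],[0,0,0],[0,0,0],[0,0,0],[0,0,0],[0,0,0],[0,0,0],[0,0,0]], fingers=-0.2)

```text
t: 11.55
tool_pos: [0.5175, -0.0714, 0.0249]
orientation: [-1.787, -2.584, 0.0]
force: [-0.6, -0.2, 0.6]
opening: 0.0556
gripper_force: 0.0
```

play_rows(slide=[[0,0,-0.02],[0,0,-0.06],[0,0,-0.12],[0,0,-0.12],[0,0,-0.12],[0,0,-0.12],[0,0,-0.04],[0,0,0]], twist=[[0,0,0],[0,0,0],[0,0,0],[0,0,0],[0,0,0],[0,0,0],[0,0,0],[0,0,0]])

```text
t: 12.35
tool_pos: [0.519, -0.0717, 0.1776]
orientation: [1.784, 2.581, 0.003]
force: [-0.2, -0.4, 0.2]
opening: 0.056
gripper_force: 0.0
```

```bash
python3 - <<'E'
from h import *
go(.5595,-.1833,.112)
im,d=cams.read_camera('wrist');K=cams.get_calibration('wrist')
s,ds=cams.read_camera('side')
w=cv2.resize(im[:,:,::-1],(480,360));q=cv2.resize(s[140:240,250:350,::-1],(300,300),interpolation=cv2.INTER_CUBIC)
c=np.zeros((360,790,3),np.uint8);c[:,:480]=w;c[:300,485:785]=q;cv2.imwrite('pics/c4.png',c)
h=cv2.cvtColor(s,cv2.COLOR_RGB2HSV);W=world('side',ds)
q=(h[...,0]>80)&(h[...,0]<100)&(h[...,1]>110);b=np.zeros(q.shape,bool);b[150:235,275:330]=1;p=W[q&b&(ds>0)];print(len(p),p.max(0) if len(p) else '',np.median(p,0) if len(p) else '')
hw=cv2.cvtColor(im,cv2.COLOR_RGB2HSV);m=((hw[...,0]>80)&(hw[...,0]<100)&(hw[...,1]>120)).astype(np.uint8);m[:,:200]=0;m[:,360:]=0
n,l,st,ce=cv2.connectedComponentsWithStats(m);i=1+st[1:,4].argmax();print(st[i],ce[i],wray(*ce[i],K,.055))
dd=d[l==i];print('cap depth',np.median(dd))
E
```

```text
t 12.35 D [ 0.0405 -0.1116 -0.0656] | slide/row [-0.0593 -0.0009  0.033 ] target-frame [-0.0594 -0.0008  0.0328] | twist/row [ 0.0005  0.0003 -0.    ] deg [ 0.23  0.15 -0.01] F [-0.2 -0.4  0.2] open 0.056
10 [ 0.52019836 -0.06512109  0.05868811] [ 0.51582703 -0.06884814  0.05778962]
[268 194  15  15 185] [274.92432432 201.00540541] [ 0.51600497 -0.07019394  0.055     ]
cap depth 0.29674926
```

View pics/c4.png

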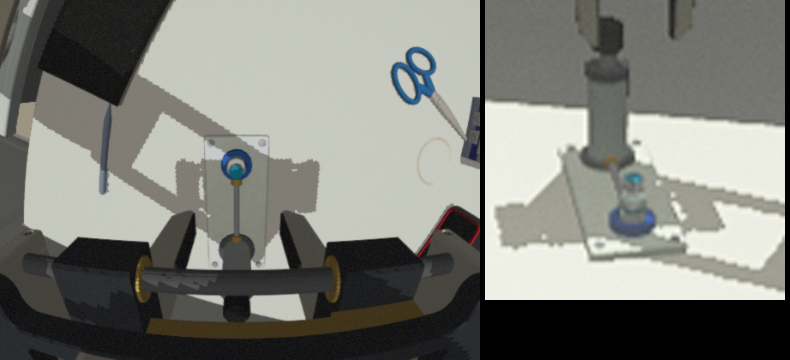

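The vial stands seated in the nest, with its cap top at about 57 mm as expected. Now for the plunger.

play_rows(slide=[[-0.05,0,0],[-0.09,0,0],[-0.1,0,0],[-0.1,0,0],[-0.09,-0.005,0],[-0.045,0,0],[0,0,0],[0,0,0]], twist=[[0,0,0],[0,0,0],[0,0,0],[0,0,0],[0,0,0],[0,0,0],[0,0,0],[0,0,0]])

```text
t: 13.25
tool_pos: [0.5578, -0.1825, 0.1739]
orientation: [-1.786, -2.582, 0.0]
force: [-0.1, 0.4, -0.2]
opening: 0.0558
gripper_force: 0.0
```

```bash
python3 - <<'E'
from h import *
go(.5595,-.1833,.112,n=1)
im,d=cams.read_camera('wrist');K=cams.get_calibration('wrist')
cv2.imwrite('pics/w5.png',cv2.resize(im[150:350,150:400,::-1],None,fx=3,fy=3,interpolation=cv2.INTER_CUBIC));
h=cv2.cvtColor(im,cv2.COLOR_RGB2GRAY)
for z,P in ((.142,[.5595,-.1833,.142]),(.102,[.5595,-.1833,.102])):
    T=np.array(K['world_from_camera']);c=T[:3,:3].T@(np.array(P)-T[:3,3]);r=np.hypot(c[0],c[1]);print('expected px',np.array([K['cx'],K['cy']])+K['fx']*np.arctan2(r,c[2])*c[:2]/r)
np.savez('w5.npz',im=im,d=d)
E
```

```text
t 13.25 D [ 0.0017 -0.0008 -0.0619] | slide/row [-0.0058  0.0056  0.2476] target-frame [-0.0054  0.0054  0.2476] | twist/row [-0.001  -0.0014 -0.0006] deg [-0.06 -0.09 -0.04] F [-0.1  0.4 -0.2] open 0.0558
expected px [278.09844921 241.30923859]
expected px [277.98248548 221.84876397]
```

View pics/w5.png

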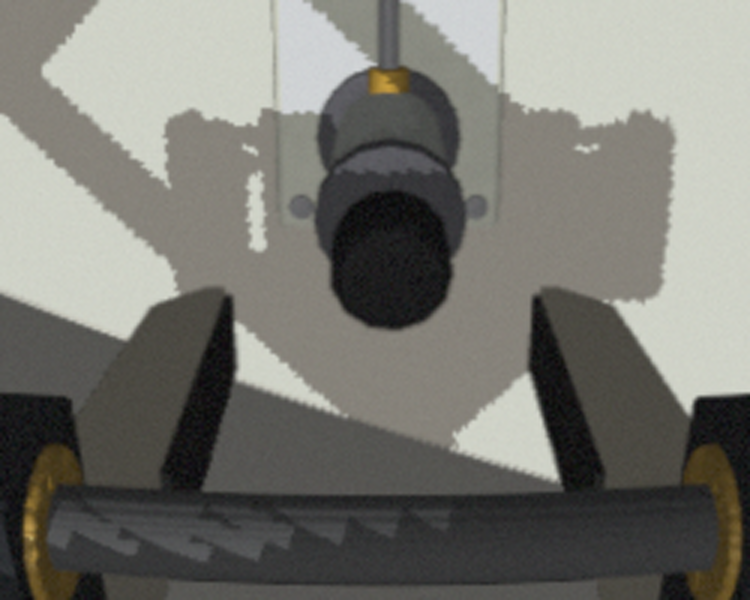

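The knob sits between the open fingers at crop (391,262), about 1.4 mm to the +tool-y side of the finger midpoint. I'll correct that and descend.

play_rows(slide=[[-0.005,0.006,0.03],[0,0,0.05],[0,0,0.05],[0,0,0.05],[0,0,0.04],[0,0,0.028],[0,0,0],[0,0,0]], twist=[[0,0,0],[0,0,0],[0,0,0],[0,0,0],[0,0,0],[0,0,0],[0,0,0],[0,0,0]])

```text
t: 14.1
tool_pos: [0.5602, -0.1836, 0.113]
orientation: [1.787, 2.584, 0.0]
force: [-0.0, 0.5, -0.2]
opening: 0.0555
gripper_force: 0.0
```

play_rows(slide=[[0,0,0],[0,0,0],[0,0,0],[0,0,0],[0,0,0],[0,0,0],[0,0,0],[0,0,0]], twist=[[0,0,0],[0,0,0],[0,0,0],[0,0,0],[0,0,0],[0,0,0],[0,0,0],[0,0,0]], fingers=1, force=20)

```text
t: 14.9
tool_pos: [0.5603, -0.1836, 0.1132]
orientation: [1.786, 2.584, 0.0]
force: [0.3, -0.6, 2.4]
opening: 0.0274
gripper_force: 20.0
```

```bash
python3 -c "
from h import *
go(.5595,-.1833,.112,n=1);print(robot.read_state()['wrist_torque'])"
```

```text
t 14.9 D [-0.0008  0.0003 -0.0012] | slide/row [ 0.0024 -0.0025  0.0047] target-frame [ 0.0024 -0.0025  0.0047] | twist/row [ 0.0003  0.0003 -0.0003] deg [ 0.02  0.02 -0.02] F [ 0.3 -0.6  2.4] open 0.0274
[-0.08120711  0.14472685  0.00869426]
```

play_rows(slide=[[0,0,0],[0,0,0],[0,0,-0.003],[0,0,-0.005],[0,0,-0.006],[0,0,-0.006],[0,0,-0.006],[0,0,-0.006]], twist=[[0,0,0],[0,0,0],[0,0,0],[0,0,0],[0,0,0],[0,0,0],[0,0,0],[0,0,0]], force=30)

```text
t: 15.7
tool_pos: [0.5601, -0.1835, 0.121]
orientation: [-1.787, -2.584, 0.0]
force: [-0.5, 0.0, -0.9]
opening: 0.0274
gripper_force: 30.0
```

play_rows(slide=[[0,0,-0.006],[0,0,-0.006],[0,0,-0.006],[0,0,-0.006],[0,0,-0.006],[0,0,-0.006],[0,0,-0.006],[0,0,-0.006]], twist=[[0,0,0],[0,0,0],[0,0,0],[0,0,0],[0,0,0],[0,0,0],[0,0,0],[0,0,0]])

```text
t: 16.5
tool_pos: [0.5601, -0.1835, 0.133]
orientation: [-1.787, -2.584, 0.0]
force: [-0.1, 0.5, -1.3]
opening: 0.0274
gripper_force: 30.0
```

play_rows(slide=[[0,0,-0.006],[0,0,-0.006],[0,0,-0.006],[0,0,-0.006],[0,0,-0.006],[0,0,-0.006],[0,0,-0.006],[0,0,-0.006]], twist=[[0,0,0],[0,0,0],[0,0,0],[0,0,0],[0,0,0],[0,0,0],[0,0,0],[0,0,0]])

```text
t: 17.3
tool_pos: [0.5601, -0.1835, 0.145]
orientation: [-1.787, -2.584, 0.0]
force: [-0.1, 0.2, -0.4]
opening: 0.0272
gripper_force: 30.0
```

play_rows(slide=[[0,0,-0.006],[0,0,-0.006],[0,0,-0.006],[0,0,-0.006],[0,0,-0.004],[0,0,-0.002],[0,0,0],[0,0,0]], twist=[[0,0,0],[0,0,0],[0,0,0],[0,0,0],[0,0,0],[0,0,0],[0,0,0],[0,0,0]])

```text
t: 18.1
tool_pos: [0.5601, -0.1835, 0.1523]
orientation: [-1.787, -2.584, 0.0]
force: [-0.1, 0.1, -0.5]
opening: 0.0274
gripper_force: 30.0
```

```bash
python3 - <<'E'
from h import *
go(.56,-.1833,.1525,n=1)
s,ds=cams.read_camera('side');w,_=cams.read_camera('wrist');t,dt=cams.read_camera('top')
c=np.zeros((480,800,3),np.uint8);c[:480,:400]=cv2.resize(s[120:240,240:340,::-1],(400,480),interpolation=cv2.INTER_CUBIC)
c[:300,400:]=cv2.resize(w[:,:,::-1],(400,300));cv2.imwrite('pics/c6.png',c)
h=cv2.cvtColor(s,cv2.COLOR_RGB2HSV);W=world('side',ds)
b=np.zeros(ds.shape,bool);b[120:215,270:320]=1
for n,q in (('green',(h[...,0]>40)&(h[...,0]<80)),('red',(h[...,0]<8)|(h[...,0]>172))):
    p=W[q&(h[...,1]>110)&(h[...,2]>40)&b&(ds>0)];print(n,len(p),p.min(0) if len(p) else'',p.max(0) if len(p) else '')
E
```

```text
t 18.1 D [-0.0001  0.0002  0.0002] | slide/row [ 0.001  -0.     -0.0007] target-frame [ 0.001  -0.     -0.0007] | twist/row [-0.0001 -0.0001 -0.0003] deg [-0.   -0.   -0.02] F [-0.1  0.1 -0.5] open 0.0274
green 0  
red 0
```

View pics/c6.png

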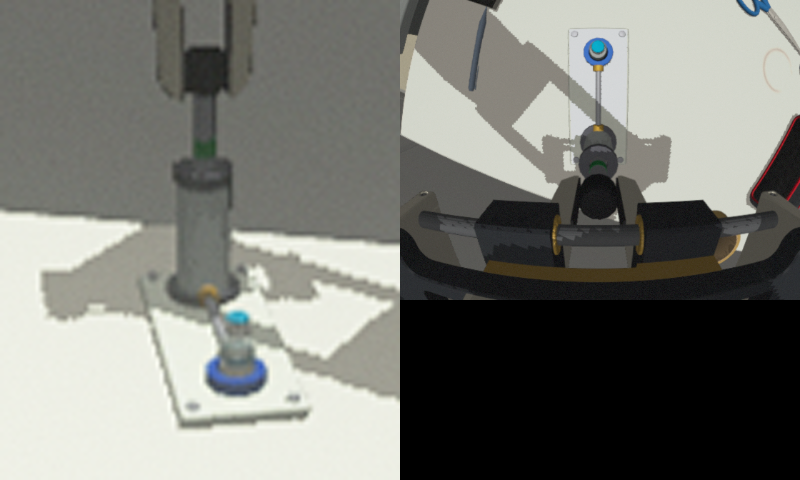

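The plunger is held and a green band shows at crop rows 138–158. I need to confirm bare rod below it, so I'll zoom in with more brightness.

```bash
python3 - <<'E'
from h import *
s,ds=cams.read_camera('side');w,dw=cams.read_camera('wrist')
f=lambda a,g:np.clip(255*(a/255.)**.5*g,0,255).astype(np.uint8)
c=np.zeros((480,800,3),np.uint8);c[:,:400]=cv2.resize(f(s[125:173,271:311,::-1],1.2),(400,480),interpolation=cv2.INTER_CUBIC)
c[:,400:]=cv2.resize(f(w[190:286,240:320,::-1],1.2),(400,480),interpolation=cv2.INTER_CUBIC);cv2.imwrite('pics/c7.png',c)
K=cams.get_calibration('side');T=np.array(K['world_from_camera'])
def px(P):
    q=T[:3,:3].T@(np.array(P)-T[:3,3]);return np.array([K['fx']*q[0]/q[2]+K['cx']-271,K['fy']*q[1]/q[2]+K['cy']-125])*10
fr=np.array([.56-.003,-.1835+.0075])
for n,z in (('knob low',.116+.039),('green top',.084+.039),('green low',.072+.039),('mouth',.102)): print(n,px([*fr,z]).round())
W=world('side',ds);b=W[125:165,271:311];k=(s[125:165,271:311].max(2)<30);print('knob z',np.percentile(b[k][:,2],[2,50,98]))
E
```

```text
knob low [204. 183.]
green top [203. 301.]
green low [203. 344.]
mouth [203. 376.]Traceback (most recent call last):
  File "<stdin>", line 11, in <module>
    return _quantile_unchecked(
        a, q, axis, out, overwrite_input, method, keepdims, weights)
    return _ureduce(a,
                    func=_quantile_ureduce_func,
    ...<5 lines>...
                    overwrite_input=overwrite_input,
                    method=method)
    r = func(a, **kwargs)
    result = _quantile(arr,
                       quantiles=q,
    ...<2 lines>...
                       out=out,
                       weights=wgt)
    slices_having_nans = np.isnan(arr[-1, ...])
                                  ~~~^^^^^^^^^
IndexError: index -1 is out of bounds for axis 0 with size 0
```

View pics/c7.png

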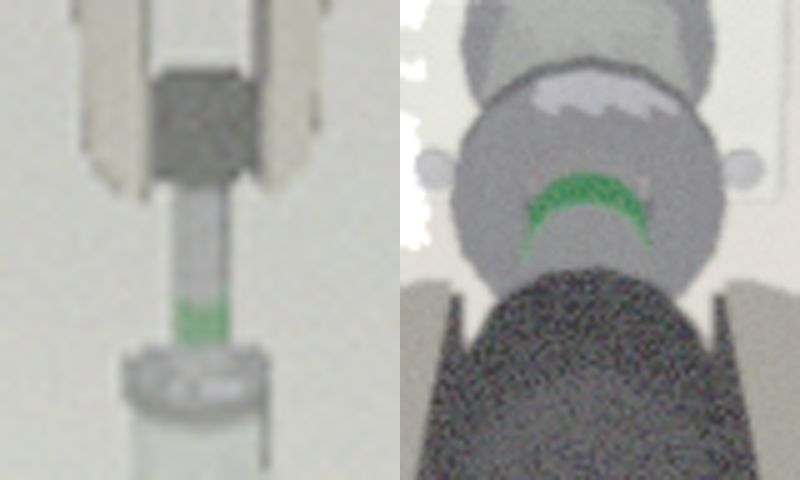

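The zoomed side view shows the green band at rows 300–345, where a 39 mm lift predicts 301–344, and the mouth is predicted at row 376. So the green is fully out with about 9 mm of margin, and the red is about 11 mm below the rim. The vial is still seated, so I'm handing in.

```bash
python3 -c "
from plant import robot
s=robot.read_state();print(s['tool_pos'],s['gripper_force']);print(robot.close_job())"
```

```text
[ 0.56006935 -0.18350437  0.15230265] 29.999853372573853
the job is handed in; nothing more can be done
None
```

I handed the job in at about 18 s: the teal vial is upright and seated in the blue nest, released, and the plunger is held steady about 39 mm up. At that lift the green band is clear of the rim by about 9 mm and the red band sits about 11 mm below it. I did not move the purple vials. A last wrist picture showed faint reddish specks at the bore mouth; I took them for image noise and did not check further.

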